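# Fit the guide rod of the dish press and hold it in both bushings

## Task

Get the dish press ready: first push the brass flanged bushing in its upper arm straight down until it is fully home. Then take the black-headed guide rod from its white block and thread it from above through the upper bushing and on through the lower one, and finish still holding it, upright and still, with its foot about halfway between the lower bushing and the dish below; do not touch or shift the dish, and leave the white-capped jar and the yellow-capped vial where they are.

Things in the scene. Friction and masses are not known exactly. Their poses are not given: they have to be found in the camera images.
- stand: dish press, fixed. Origin: underside of its base, on the common vertical axis (its z) of both bushings. Grey base 12 mm thick (x -55 to +75 mm, y +-55 mm); aluminium column at x = +62 mm (26 x 60 mm), top at z = 126 mm; two blue arms 54 mm wide run from x = -25 mm to the column, the lower at z = 60 to 75 mm, the upper at z = 110 to 125 mm
- lower_mouth (a point): centre of the top of the lower brass bushing, 75 mm above the table; bore 14.5 mm, z = 60 to 75 mm, flush in the lower arm, with a 45-degree lead-in 20.5 mm wide at the mouth
- cartridge (a joint): how far the upper brass bushing has been pushed down, in m: 0 = standing 8 mm proud of the upper arm, 0.008 = fully home (its flange on the arm). It starts somewhere from 0 to 0.002, moves down when pressed with about 8 N and stays where it is left by friction (it does not spring back)
- cartridge_top (a point): centre of the top face of the upper bushing's flange, on the bushing axis; flange 44 mm across, 4 mm thick, total bushing height 24 mm, bore 14.5 mm. Fully home it is 129 mm above the table; same lead-in as the lower bushing
- rod: the guide rod, loose, 150 mm long, about 0.06 to 0.13 kg. Origin: centre of its foot (lower end); its z axis points along the rod to the head. Steel shank 12 mm in diameter with a chamfered foot (9 mm wide over the lowest 2 mm), from 0 to 115 mm; round black head 20 mm in diameter from 115 to 150 mm. It starts upright in the white block
- rod_foot (a point): centre of the rod's foot (same point as the rod's origin)
- rod_grip (a point): point on the rod's axis in the middle of the head's grip, 135 mm above the foot
- holder: white parking block 70 x 70 x 40 mm, fixed. Origin: centre of its underside. A 14 mm hole in its centre, 32 mm deep, holds the rod upright with its foot 8 mm above the table
- dish: clear culture dish 52 mm across, 14 mm tall, loose, standing on the press's base under the bushings, its top 26 mm above the table. Origin: centre of its underside. Not to be touched
- jar: jar with a white cap, 43 mm across, 60 mm tall, loose bystander. Origin: centre of its underside
- vial: vial with a yellow cap, 28 mm across, 46 mm tall, loose bystander. Origin: centre of its underside
There are look-alikes about, which are no part of the job. There is more than one size of the rod; the job needs the smallest.

How it is judged:
On the way, in this order (a step that is already met when the one before it is completed fails the run):
1. the upper bushing is pressed fully home (within 1.5 mm) before the rod comes into it (value of joint cartridge above 0.0065 m and (horizontal distance between rod_foot and stand above 0.03 m or z of rod_foot in the frame of stand above 0.129 m)), for 0.2 s.
2. the rod's foot has come down through the upper bushing (horizontal distance between rod_foot and stand below 0.006 m and z of rod_foot in the frame of stand below 0.104 m and angle between the z axis of rod and the z axis of stand, either way round below 0.15 rad), for 0.1 s.
At the end, for the whole second after the job is handed in: Upper bushing home within 1.5 mm; rod gripped, still, within 0.07 rad of upright, foot within 5 mm of the bushing axis, 5 to 29 mm below the lower bushing and 5 mm or more above the dish, not touching it; dish within 8 mm, jar and vial within 15 mm of their starts (value of joint cartridge above 0.0065 m and z of rod_foot in the frame of stand between 0.031 and 0.055 m and horizontal distance between rod_foot and stand below 0.005 m and angle between the z axis of rod and the z axis of stand, either way round below 0.07 rad and contact force between the fingers and rod above 1.5 N and contact force between rod and dish below 0.1 N and linear speed of rod below 0.02 m/s and distance of dish from where it was at the start of the episode below 0.008 m and distance of each of jar, vial from where it was at the start of the episode below 0.015 m); the arm keeps its last pose, push and grip.
It fails at once if the dish is touched by the rod (contact force between rod and dish above 0.2 N).
It fails at once if the dish is shifted (distance of dish from where it was at the start of the episode above 0.012 m).
It fails at once if the jar or the vial is shifted (distance of any of jar, vial from where it was at the start of the episode above 0.02 m).
It also fails if it takes over 64 s, if anything falls off the work surface, if the arm or the gripper's body presses on something with over 40 N, if the wrist force passes 120 N, or if a joint passes its speed limit or range.

## Robot

A 6-joint arm with a two-finger parallel gripper is mounted at the origin on the work surface; the furniture and walls round the work are solid. World frame = base frame: x ahead of the robot, y to its left, z up, the work surface at z = 0. Lengths are in m, angles in rad, forces in N, time in s.
With the tool pointing down it reaches from about 0.425 to 0.95 m from the base axis. Payload 14.7 kg.
Tool frame: the origin (TCP) lies on the mounting face of the last link; the fingertips stand 173 mm ahead of it and the grasp point (between the pads) lies 155 mm ahead of it (bot.tip_reach is the distance from the TCP to the fingertips, in m); z points along the fingers, y is the line along which they close (so a half turn about z gives the same grasp; the last joint's range is limited). The gripper opens to 85 mm and grips with 20 to 120 N. Pads are 22 mm wide; open, the fingers measure 114 mm over their backs; the gripper's body (76 mm by 85 mm) begins 54 mm behind the grasp point. The pads swing forward as they close: fully open they stand 13 mm farther back than shut.
Start: joints at [-1.165, 0.48, 1.596, -0, 1.065, -0.047], TCP at [0.284, -0.584, 0.405] pointing down, gripper open.
Joint ranges: [-2.75, 2.75], [-0.82, 2.05], [0.23, 2.67], [-1.56, 4.7], [0.09, 2.69], [-2.92, 2.92]. Speed limits (rad/s): [1.89, 1.89, 2.39, 3.01, 3.01, 3.01].

## Interface

Orientations are given as a unit quaternion [x, y, z, w].
In Python, from cell import bot gives the robot as it stands. The module is installed in compiled form; this text tells all that it offers.
- The arm moves only by the shell command python3 -m crank 'ROWS' [OPENING]. ROWS is JSON, a list of rows, each an object with "delta_pos": the shift along the tool's x, y, z as a fraction of full scale, a list of three; "angular": the turn, a rotation vector about the tool's x, y, z as a fraction of full scale, a list of three. In form: [{"delta_pos": [x, y, z], "angular": [ax, ay, az]}, ...]. A call has 1 to 10 rows; each row shifts and turns the commanded pose from where the row before left it, along the tool's axes as they then stand; what a row does not reach is not made up. Full scale, the value 1, is 30 mm for a shift and 0.08 rad for a turn. A row lasts 1/10 s, in which the tool goes at most 50 mm and 8.59 degrees, less where a joint would pass 70% of its speed; a pose out of reach is approached as far as the arm can. A call with a number of a shift or a turn outside -1 to 1 is refused whole. A call with a gripper value outside its range is refused whole. OPENING is the opening, from -1 (shut) to 1 (fully open), set as the call begins (- or left out, the last holds). The fingers move at their own pace and stop on an object; the grip force is fixed at half the most. Time passes only in rows, so rows that do not move let the fingers close. It gives the time, the measured TCP pose, the force, the opening and the grip force at its end, in the units of the state.
- bot.sense(): the state, without advancing time (a new reading comes with each control period).
- bot.snapshot(name): name is "scene" or "top"; returns (picture, depth): 384x512x3 uint8, red, green, blue; 384x512 float32, m along the optical axis (not along the pixel's ray), 0 where there is no reading.
- bot.camera_params(name): a dict with "K" (3x3 intrinsics, pixels), "dist" ([k1, k2, p1, p2, k3] as OpenCV has them; the pictures are not rectified), "extrinsics" (4x4, takes a point from world to camera coordinates). Camera axes: x right, y down, z forward; pixel columns grow to the right and rows downward; lengths in m; the calibration is good to about 2 mm. A picture is of the moment at which its call begins. camera_params takes no time and is no camera call.
- bot.job_done(): hands the job in; it is judged then, once.
The state is a dict: "clock": time; "q": joint angles; "qd": joint speeds; "joint_torque": joint torques, N m; "eef_pos": TCP position; "orientation": TCP orientation; "contact_force": force on the tool from outside, world axes, zero at the start; "torque": the same for the moment, N m; "grip_width": finger opening in m; "gripper_force": force on a finger pad.
Only numpy, scipy, OpenCV 4.12 (cv2) and the standard library are available. Lean on these libraries where they do the work, as an engineer would, in place of code of your own. Each camera call takes 0.05 s, during which the arm holds its last target. There are 200 camera calls.

## Working session

There is one attempt and no reset: what is moved stays moved. The work goes in short steps, Python scripts to look and compute and a shell command to move; the robot and the scene stay as the last step left them, time stands still between calls to the robot, and variables do not carry over. Pictures are saved under pics/ and viewed, at most 10 in all, crops included, and the job is handed in when it is done.

```bash
mkdir -p pics
python3 - <<'E'
from cell import bot
import cv2,numpy as np
print(bot.sense())
for n in("scene","top"):
    p,d=bot.snapshot(n); cv2.imwrite(f"pics/{n}0.png",p[:,:,::-1]); np.savez(f"{n}0.npz",p=p,d=d)
    c=bot.camera_params(n); print(n,c, (d>0).mean())
E
```

```text
{'clock': 0.0, 'q': array([-1.16462019e+00,  4.80829644e-01,  1.59689927e+00, -2.84329839e-05,
        1.06509090e+00, -4.65731431e-02]), 'qd': array([-1.50509585e-04, -1.47416172e-04,  8.67519776e-05,  7.10900322e-05,
        1.63375636e-03,  6.31034476e-04]), 'joint_torque': array([ 3.48757218e-03, -9.50629234e+01, -4.30182838e+01,  3.22731539e-04,
        1.22237712e-02, -1.13450424e-04]), 'eef_pos': array([ 0.28428129, -0.58429999,  0.40406422]), 'orientation': array([ 9.74484764e-01,  2.24452819e-01, -1.21961773e-04, -6.01466498e-04]), 'contact_force': array([-0.81529031, -0.90595972,  0.17524586]), 'torque': array([-0.01385362,  0.02594588,  0.05777749]), 'gripper_force': 0.0, 'grip_width': 0.08523345808906002}
scene {'K': array([[381.80188554,   0.        , 255.29065255],
       [  0.        , 381.80188554, 192.16024937],
       [  0.        ,   0.        ,   1.        ]]), 'dist': array([-0.10742303,  0.        ,  0.        ,  0.        ,  0.        ]), 'extrinsics': array([[-0.72160825, -0.69219787, -0.01198487,  0.55849707],
       [-0.50573335,  0.53888529, -0.67367382,  0.22958628],
       [ 0.47277406, -0.48006744, -0.73893162,  0.7860667 ],
       [ 0.        ,  0.        ,  0.        ,  1.        ]])} 0.996063232421875
top {'K': array([[441.32460855,   0.        , 254.9094465 ],
       [  0.        , 441.32460855, 186.53483803],
       [  0.        ,   0.        ,   1.        ]]), 'dist': array([-0.00764126,  0.        ,  0.        ,  0.        ,  0.        ]), 'extrinsics': array([[-0.02303179, -0.99969685, -0.00870262,  0.22864348],
       [-0.99462738,  0.02379204, -0.10074876,  0.55362496],
       [ 0.10092527,  0.00633544, -0.99487384,  0.90390341],
       [ 0.        ,  0.        ,  0.        ,  1.        ]])} 0.9958750406901041
```

View pics/scene0.png

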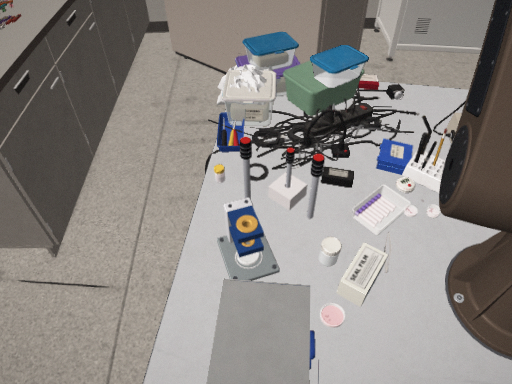

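View pics/top0.png

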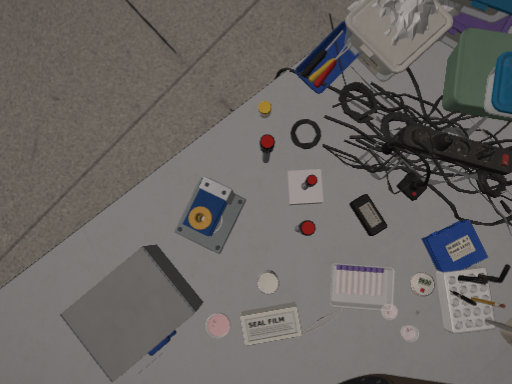

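Scene view: candidates for the rod are the tall ones at scene (246,150) and (317,165), and the one in the white block at (290,155). The top view has them at (267,143), (308,228) and (311,181). The one in the white block is the shortest, so I choose that and check it with a crop. The press is at top (205,215), the jar at (268,283), the vial at (265,107), and a tall grey box at (132,312).

```bash
cat > h.py <<'E'
import cv2,numpy as np
from cell import bot
def ray(cam,uv):
    c=bot.camera_params(cam);E=c["extrinsics"];R=E[:3,:3];t=E[:3,3]
    n=cv2.undistortPoints(np.array(uv,float).reshape(-1,1,2),c["K"],c["dist"]).reshape(-1,2)
    d=np.c_[n,np.ones(len(n))]
    return -R.T@t, d@R     # scaled so depth along axis =1
def onplane(cam,uv,z):
    o,d=ray(cam,uv); return o+d*((z-o[2])/d[:,2])[:,None]
def cloud(cam,dep):
    v,u=np.mgrid[:384,:512]; o,d=ray(cam,np.c_[u.ravel(),v.ravel()])
    return (o+d*dep.ravel()[:,None]).reshape(384,512,3)
def blob(mask,near):
    n,l,s,c=cv2.connectedComponentsWithStats(mask.astype(np.uint8))
    i=1+np.argmin([np.hypot(*(c[k]-near))+(1000 if s[k,4]<15 else 0) for k in range(1,n)])
    return l==i,s[i],c[i]
E
cat > m.py <<'E'
from h import *
for cam,br,rd,wh in(("top",(200,217),[(311,180),(267,141),(308,227)],(305,187)),("scene",(246,224),[(290,151),(246,142),(318,158)],(288,190))):
    z=np.load(cam+"0.npz");p,d=z["p"],z["d"];P=cloud(cam,d)
    H=cv2.cvtColor(p,cv2.COLOR_RGB2HSV);h,s,v=[H[...,i].astype(int) for i in range(3)]
    m,st,c=blob((h>10)&(h<28)&(s>90)&(v>90),br)
    cs,_=cv2.findContours(m.astype(np.uint8),0,1);e=cv2.fitEllipse(max(cs,key=len))
    zz=np.median(P[m][:,2]); print(cam,"brass",st,c,e,"z",zz,np.percentile(P[m][:,2],[10,90]), "xy",onplane(cam,[e[0]],zz))
    for r in rd:
        m,st,c=blob(((h<8)|(h>172))&(s>120)&(v>60),r); zz=np.median(P[m][:,2])
        print(" red",st,c,"z",zz,onplane(cam,[c],zz), "158:",onplane(cam,[c],.158))
    y,x=wh[::-1]
    u0,v0=br
    bl=(h>100)&(h<125)&(s>120)&(v>40); m,st,c=blob(bl,(208,205) if cam=="top" else (243,222)); print(" blue",st,c)
    if cam=="top":
        print(" box z",P[312,132],P[275,160],"corners",[P[b,a].round(3) for a,b in((148,250),(185,300),(70,318),(200,303))])
        m,st,c=blob((abs(P[...,2]-.04)<.006)&(s<60)&(v>110),wh);print(" holder",st,c,onplane(cam,[c],.04),np.median(P[m][:,2]))
        m,st,c=blob((abs(P[...,2]-.126)<.006)&(s<60)&(v>110),(215,187));print(" coltop",st,c,onplane(cam,[c],.126))
        print(" vial,jar",P[107,265],P[283,268])
        k=cv2.minAreaRect(np.argwhere((abs(P[...,2]-.118)<.012)&bl)[:,::-1].astype(np.float32));print(" arm rect",k)
        cv2.imwrite("pics/crop.png",np.hstack([cv2.resize(p[90:250,170:340,::-1],None,fx=2.3,fy=2.3),np.zeros((368,1,3),np.uint8)]))
    else:
        cv2.imwrite("pics/crop2.png",cv2.resize(p[125:290,200:345,::-1],None,fx=3.5,fy=3.5))
E
python3 m.py
```

```text
top brass [189 206  23  24 377] [199.84350133 217.74270557] ((199.83302307128906, 217.69068908691406), (22.031538009643555, 22.650110244750977), 53.45501708984375) z 0.13548603139247728 [0.13339711 0.1371784 ] xy [[0.49224624 0.31867534 0.13548603]]
 red [307 175  10  10  75] [311.64       179.45333333] z 0.15899716403166864 [[0.55612167 0.11130674 0.15899716]] 158: [[0.55623592 0.11118382 0.158     ]]
 red [261 135  13  13 139] [266.92805755 140.98561151] z 0.2006521752597642 [[0.62059121 0.19174179 0.20065218]] 158: [[0.62938242 0.19073051 0.158     ]]
 red [301 221  14  14 150] [307.63333333 227.48666667] z 0.20039207529567066 [[0.46910263 0.12619681 0.20039208]] 158: [[0.46934986 0.12151979 0.158     ]]
 blue [183 189  44  47 720] [208.11666667 209.40555556]
 box z [0.32001941 0.4499106  0.11653937] [0.38734494 0.39657238 0.12002745] corners [array([0.434, 0.424, 0.101]), array([0.34 , 0.351, 0.116]), array([0.312, 0.564, 0.121]), array([0.321, 0.334, 0.033])]
 holder [287 169  36  35 977] [303.83930399 186.86079836] [[0.55459385 0.11345739 0.04      ]] 0.04016780854407631
 colto
[... 352 characters left out ...]
4237060547, 223.52906799316406), (16.608137130737305, 20.800437927246094), 85.67333984375) z 0.13464941507520034 [0.13086555 0.13624439] xy [[0.49004702 0.31893574 0.13464942]]
 red [287 147   8   6  39] [290.1025641  149.51282051] z 0.15814556597969298 [[0.55477694 0.10974016 0.15814557]] 158: [[0.55487844 0.10960794 0.158     ]]
 red [240 137  11   7  59] [245.         140.03389831] z 0.20010377211007602 [[0.61833027 0.19150108 0.20010377]] 158: [[0.65489879 0.15664922 0.158     ]]
 red [313 153  11   9  73] [318.16438356 156.95890411] z 0.19990247081338675 [[0.4674061  0.12525062 0.19990247]] 158: [[0.49212481 0.08545929 0.158     ]]
 blue [228 206  35  51 817] [244.77356181 232.43206854]
```

View pics/crop2.png

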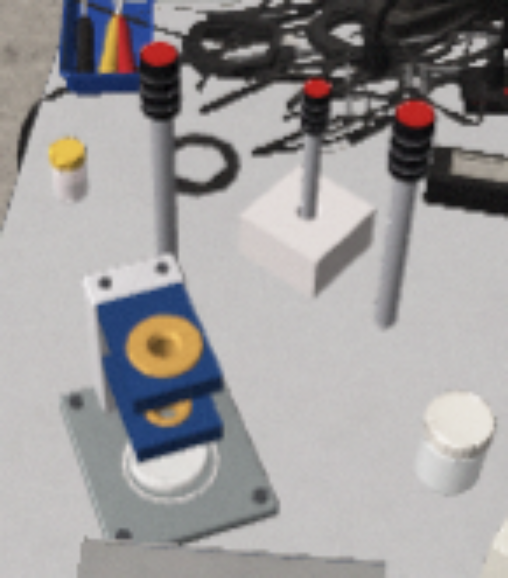

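View pics/crop.png

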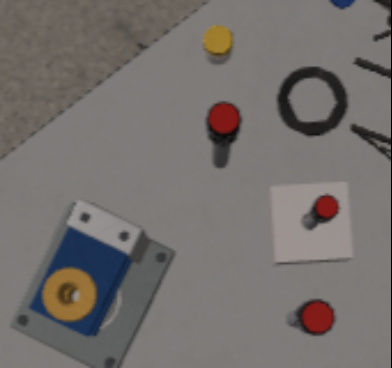

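Crop: the block's rod, red-topped with a ribbed black head, is thinner and shorter than the two freestanding ones. Its top is at z = 0.158, as expected (8 + 150 mm), against 0.200 for the others. Flange z is about 0.136 and its axis about (0.491, 0.319). The column is 62 mm away along yaw -25.6°. All of this is consistent, so I move.

```bash
python3 -m crank '[{"delta_pos":[1,-0.5,0],"angular":[0,0,0]},{"delta_pos":[1,-0.5,0],"angular":[0,0,0]},{"delta_pos":[1,-0.5,0],"angular":[0,0,0]},{"delta_pos":[1,-0.5,0],"angular":[0,0,0]},{"delta_pos":[1,-0.5,0],"angular":[0,0,0]},{"delta_pos":[1,-0.5,0],"angular":[0,0,0]},{"delta_pos":[1,-0.5,0],"angular":[0,0,0]},{"delta_pos":[1,-0.5,0],"angular":[0,0,0]},{"delta_pos":[1,-0.5,0],"angular":[0,0,0]},{"delta_pos":[1,-0.5,0],"angular":[0,0,0]}]' -1
python3 -m crank '[{"delta_pos":[0.47,-0.95,0],"angular":[0,0,0]},{"delta_pos":[0.47,-0.95,0],"angular":[0,0,0]},{"delta_pos":[0.47,-0.95,0],"angular":[0,0,0]},{"delta_pos":[0.47,-0.95,0],"angular":[0,0,0]},{"delta_pos":[0.47,-0.95,0],"angular":[0,0,0]},{"delta_pos":[0.47,-0.95,0],"angular":[0,0,0]},{"delta_pos":[0.47,-0.95,0],"angular":[0,0,0]},{"delta_pos":[0.47,-0.95,0],"angular":[0,0,0]},{"delta_pos":[0.47,-0.95,0],"angular":[0,0,0]},{"delta_pos":[0.47,-0.95,0],"angular":[0,0,0]}]'
python3 -m crank '[{"delta_pos":[0.47,-0.95,0],"angular":[0,0,0]},{"delta_pos":[0.47,-0.95,0],"angular":[0,0,0]},{"delta_pos":[0.47,-0.95,0],"angular":[0,0,0]},{"delta_pos":[0.47,-0.95,0],"angular":[0,0,0]},{"delta_pos":[0.47,-0.95,0],"angular":[0,0,0]},{"delta_pos":[0.47,-0.95,0],"angular":[0,0,0]},{"delta_pos":[0.47,-0.95,0],"angular":[0,0,0]},{"delta_pos":[0.47,-0.95,0],"angular":[0,0,0]},{"delta_pos":[0.47,-0.95,0],"angular":[0,0,0]},{"delta_pos":[0,0,0],"angular":[0,0,0]}]'
cat > go.py <<'E'
# prints the shift in tool axes (units of 30 mm) to TCP target; tilt too
import sys,numpy as np
from scipy.spatial.transform import Rotation as R
from cell import bot
s=bot.sense();r=R.from_quat(s["orientation"]);t=np.array([float(a) for a in sys.argv[1:4]])
d=t-s["eef_pos"]
print("t",round(s["clock"],2),"pos",s["eef_pos"].round(4),"z-axis",r.as_matrix()[:,2].round(4),"x",r.as_matrix()[:,0].round(3),"F",s["contact_force"].round(1),"w",round(s["grip_width"],4),"gf",round(s["gripper_force"],1))
print("rows of 30mm:",(r.inv().apply(d)/.03).round(3))
E
python3 go.py .491 .319 .33; python3 -c "
from cell import bot;print(bot.tip_reach)"
```

```text
clock: 1.1
eef_pos: [0.4891, -0.3171, 0.4045]
orientation: [0.974, 0.224, -0.0, -0.0]
contact_force: [0.9, 0.3, -0.1]
grip_width: 0.0003
gripper_force: 0.0
clock: 2.1
eef_pos: [0.4904, 0.0009, 0.4046]
orientation: [0.974, 0.224, -0.0, -0.0]
contact_force: [-0.0, 0.9, -0.5]
grip_width: 0.0
gripper_force: 0.0
clock: 3.1
eef_pos: [0.4924, 0.2888, 0.4044]
orientation: [0.974, 0.226, 0.0, -0.0]
contact_force: [0.4, -1.0, 0.4]
grip_width: -0.0004
gripper_force: 0.0
t 3.1 pos [0.4924 0.2888 0.4044] z-axis [ 1.e-04  8.e-04 -1.e+00] x [0.898 0.44  0.   ] F [ 0.4 -1.   0.4] w -0.0004 gf 0.0
rows of 30mm: [ 0.4   -0.921  2.48 ]
0.1734
```

```bash
python3 -m crank '[{"delta_pos":[0.4,-0.92,0],"angular":[0,0,0]},{"delta_pos":[0,0,1],"angular":[0,0,0]},{"delta_pos":[0,0,1],"angular":[0,0,0]},{"delta_pos":[0,0,0.6],"angular":[0,0,0]},{"delta_pos":[0,0,0.2],"angular":[0,0,0]},{"delta_pos":[0,0,0.15],"angular":[0,0,0]},{"delta_pos":[0,0,0],"angular":[0,0,0]}]'
python3 go.py .491 .319 .302
```

```text
clock: 3.8
eef_pos: [0.4915, 0.3157, 0.3164]
orientation: [0.975, 0.224, 0.0, -0.0]
contact_force: [-0.0, -0.3, 0.1]
grip_width: 0.0004
gripper_force: 0.0
t 3.8 pos [0.4915 0.3157 0.3164] z-axis [ 1.e-04  1.e-04 -1.e+00] x [0.899 0.437 0.   ] F [-0.  -0.3  0.1] w 0.0004 gf 0.0
rows of 30mm: [ 0.034 -0.107  0.48 ]
```

```bash
python3 -m crank '[{"delta_pos":[0.03,-0.1,0.1],"angular":[0,0,0]},{"delta_pos":[0,0,0.1],"angular":[0,0,0]},{"delta_pos":[0,0,0.07],"angular":[0,0,0]},{"delta_pos":[0,0,0],"angular":[0,0,0]}]'
python3 -m crank '[{"delta_pos":[0,0,0.07],"angular":[0,0,0]},{"delta_pos":[0,0,0.05],"angular":[0,0,0]},{"delta_pos":[0,0,0.05],"angular":[0,0,0]},{"delta_pos":[0,0,0],"angular":[0,0,0]}]'
python3 go.py .491 .319 .302
```

```text
clock: 4.2
eef_pos: [0.4908, 0.319, 0.3083]
orientation: [0.974, 0.225, 0.0, -0.0]
contact_force: [0.6, -0.3, 2.8]
grip_width: 0.0001
gripper_force: 1.5
clock: 4.6
eef_pos: [0.4909, 0.319, 0.3033]
orientation: [0.974, 0.224, 0.0, -0.0]
contact_force: [-0.6, -0.8, 5.2]
grip_width: 0.0002
gripper_force: 2.8
t 4.6 pos [0.4909 0.319  0.3033] z-axis [ 7.e-04  4.e-04 -1.e+00] x [0.899 0.437 0.001] F [-0.6 -0.8  5.2] w 0.0002 gf 2.8
rows of 30mm: [0.002 0.002 0.045]
```

```bash
python3 -m crank '[{"delta_pos":[0,0,0.04],"angular":[0,0,0]},{"delta_pos":[0,0,0],"angular":[0,0,0]}]'
python3 -m crank '[{"delta_pos":[0,0,0.03],"angular":[0,0,0]},{"delta_pos":[0,0,0],"angular":[0,0,0]}]'
```

```text
clock: 4.8
eef_pos: [0.4909, 0.319, 0.3022]
orientation: [0.974, 0.224, 0.0, -0.0]
contact_force: [-0.3, -0.5, 5.6]
grip_width: -0.0001
gripper_force: 3.1
clock: 5.0
eef_pos: [0.4909, 0.3191, 0.3014]
orientation: [0.974, 0.224, 0.0, -0.0]
contact_force: [-0.1, -0.4, 6.6]
grip_width: 0.0001
gripper_force: 4.0
```

```bash
python3 -m crank '[{"delta_pos":[0,0,0.03],"angular":[0,0,0]},{"delta_pos":[0,0,0],"angular":[0,0,0]}]'
python3 -m crank '[{"delta_pos":[0,0,0.03],"angular":[0,0,0]},{"delta_pos":[0,0,0],"angular":[0,0,0]}]'
```

```text
clock: 5.2
eef_pos: [0.491, 0.3191, 0.3011]
orientation: [0.974, 0.225, 0.001, -0.0]
contact_force: [-2.3, -1.4, 15.9]
grip_width: -0.0002
gripper_force: 8.0
clock: 5.4
eef_pos: [0.4911, 0.3192, 0.3008]
orientation: [0.974, 0.224, 0.001, -0.0]
contact_force: [-5.0, -2.3, 26.6]
grip_width: -0.0
gripper_force: 12.7
```

The force rises sharply, so the bushing is home. I retract, take a picture to check it, and refine the axis.

```bash
python3 -m crank '[{"delta_pos":[0,0,-1],"angular":[0,0,0]},{"delta_pos":[0,0,-1],"angular":[0,0,0]},{"delta_pos":[0,0,-1],"angular":[0,0,0]},{"delta_pos":[0,0,-0.4],"angular":[0,0,0]}]'
python3 -m crank '[{"delta_pos":[-0.14,0.9,0],"angular":[0,0,0]},{"delta_pos":[-0.14,0.9,0],"angular":[0,0,0]},{"delta_pos":[-0.14,0.9,0],"angular":[0,0,0]},{"delta_pos":[-0.14,0.9,0],"angular":[0,0,0]},{"delta_pos":[-0.14,0.9,0],"angular":[0,0,0]},{"delta_pos":[-0.14,0.9,0],"angular":[0,0,0]},{"delta_pos":[-0.14,0.9,0],"angular":[0,0,0]},{"delta_pos":[-0.14,0.9,0],"angular":[0,0,0]},{"delta_pos":[0,0,0],"angular":[0,0,0]},{"delta_pos":[0,0,0],"angular":[0,0,0]}]' 1
python3 go.py .5555 .1105 .40
cat > look.py <<'E'
from h import *
import sys
for cam,br in(("top",(200,217)),("scene",(246,226))):
    p,d=bot.snapshot(cam);P=cloud(cam,d);np.savez(f"{cam}1.npz",p=p,d=d)
    H=cv2.cvtColor(p,cv2.COLOR_RGB2HSV);h,s,v=[H[...,i].astype(int) for i in range(3)]
    m,st,c=blob((h>10)&(h<28)&(s>90)&(v>90),br)
    cs,_=cv2.findContours(m.astype(np.uint8),0,1);e=cv2.fitEllipse(max(cs,key=len))
    zz=np.median(P[m][:,2]); print(cam,"brass",st,e,"z",zz,"xy@129",onplane(cam,[e[0]],.129))
    cv2.imwrite(f"pics/{cam}1.png",cv2.resize(p[90:290,150:350,::-1],None,fx=2.8,fy=2.8))
E
python3 look.py
```

```text
clock: 5.8
eef_pos: [0.4912, 0.3192, 0.4039]
orientation: [0.974, 0.224, 0.002, -0.0]
contact_force: [-0.3, -0.5, -1.0]
grip_width: -0.0001
gripper_force: 0.0
clock: 6.8
eef_pos: [0.555, 0.1096, 0.4006]
orientation: [0.975, 0.224, -0.0, -0.0]
contact_force: [-0.5, 0.2, 0.2]
grip_width: 0.0853
gripper_force: 0.0
t 6.8 pos [0.555  0.1096 0.4006] z-axis [-8.e-04  0.e+00 -1.e+00] x [ 0.9    0.436 -0.001] F [-0.5  0.2  0.2] w 0.0853 gf 0.0
rows of 30mm: [ 0.03 -0.02  0.02]
top brass [189 207  23  23 391] ((200.24761962890625, 217.75723266601562), (22.091686248779297, 22.406761169433594), 57.52661895751953) z 0.12894472083224262 xy@129 [[0.49232124 0.31875905 0.129     ]]
scene brass [236 217  22  18 299] ((246.6674041748047, 225.42156982421875), (16.804882049560547, 20.71504020690918), 84.69540405273438) z 0.12818292066415582 xy@129 [[0.48969573 0.31922421 0.129     ]]
```

Both views put the bushing top at z = 0.129, so it is home. Now I descend on the rod.

```bash
python3 -m crank '[{"delta_pos":[0.03,-0.02,1],"angular":[0,0,0]},{"delta_pos":[0,0,1],"angular":[0,0,0]},{"delta_pos":[0,0,1],"angular":[0,0,0]},{"delta_pos":[0,0,0.4],"angular":[0,0,0]},{"delta_pos":[0,0,0],"angular":[0,0,0]},{"delta_pos":[0,0,0],"angular":[0,0,0]}]'
python3 -m crank '[{"delta_pos":[0,0,0],"angular":[0,0,0]},{"delta_pos":[0,0,0],"angular":[0,0,0]},{"delta_pos":[0,0,0],"angular":[0,0,0]},{"delta_pos":[0,0,0],"angular":[0,0,0]},{"delta_pos":[0,0,0],"angular":[0,0,0]},{"delta_pos":[0,0,0],"angular":[0,0,0]},{"delta_pos":[0,0,0],"angular":[0,0,0]},{"delta_pos":[0,0,0],"angular":[0,0,0]}]' -1
python3 go.py .5555 .1105 .298
```

```text
clock: 7.5
eef_pos: [0.5559, 0.1114, 0.2999]
orientation: [0.974, 0.225, 0.0, 0.0]
contact_force: [0.5, 0.5, 1.7]
grip_width: 0.0854
gripper_force: 0.0
clock: 8.3
eef_pos: [0.5558, 0.111, 0.2996]
orientation: [0.974, 0.224, 0.0, 0.0]
contact_force: [-0.2, -0.0, 6.2]
grip_width: 0.0185
gripper_force: 58.3
t 8.3 pos [0.5558 0.111  0.2996] z-axis [ 8.e-04  2.e-04 -1.e+00] x [0.899 0.437 0.001] F [-0.2 -0.   6.2] w 0.0185 gf 58.3
rows of 30mm: [-0.015  0.01   0.053]
```

```bash
python3 -m crank '[{"delta_pos":[0,0,-0.3],"angular":[0,0,0]},{"delta_pos":[0,0,-0.5],"angular":[0,0,0]},{"delta_pos":[0,0,-0.8],"angular":[0,0,0]},{"delta_pos":[0,0,-0.8],"angular":[0,0,0]},{"delta_pos":[0,0,-0.8],"angular":[0,0,0]},{"delta_pos":[0,0,-0.8],"angular":[0,0,0]},{"delta_pos":[0,0,-0.8],"angular":[0,0,0]},{"delta_pos":[0,0,-0.4],"angular":[0,0,0]},{"delta_pos":[0,0,0],"angular":[0,0,0]},{"delta_pos":[0,0,0],"angular":[0,0,0]}]'
python3 go.py .491 .319 .455
cat > rod.py <<'E'
from h import *
import sys
from scipy.spatial.transform import Rotation as R
# foot of held rod: steel shank pixels, axis line in each view
s=bot.sense();T=s["eef_pos"];zx=R.from_quat(s["orientation"]).as_matrix()[:,2]
L=[]
for cam in("scene","top"):
    p,d=bot.snapshot(cam);P=cloud(cam,d)
    g=np.hypot(P[...,0]-T[0],P[...,1]-T[1]); m=(d>0)&(g<.025)&(P[...,2]<T[2]-.19)&(P[...,2]>T[2]-.32)
    Q=P[m]; print(cam,len(Q),"zmin",Q[:,2].min() if len(Q) else None)
    if cam=="scene":
        A=[]
        for zc in np.arange(Q[:,2].min()+.01,T[2]-.195,.015):
            k=Q[abs(Q[:,2]-zc)<.008]; 
            if len(k)>5: A.append(np.r_[k.mean(0),len(k)])
        print(np.array(A).round(4))
    v,u=np.argwhere(m).mean(0); v,u=int(v),int(u)
    cv2.imwrite(f"pics/rod_{cam}_{sys.argv[1]}.png",cv2.resize(p[max(0,v-80):v+80,max(0,u-80):u+80,::-1],None,fx=3.5,fy=3.5)); print("crop",u-80,v-80)
E
python3 rod.py a
```

```text
clock: 9.3
eef_pos: [0.5553, 0.1109, 0.4545]
orientation: [0.974, 0.224, -0.0, -0.0]
contact_force: [0.1, 0.1, -0.7]
grip_width: 0.0184
gripper_force: 58.5
t 9.3 pos [0.5553 0.1109 0.4545] z-axis [-6.e-04 -1.e-04 -1.e+00] x [ 0.899  0.437 -0.001] F [ 0.1  0.1 -0.7] w 0.0184 gf 58.5
rows of 30mm: [ 1.107 -7.176 -0.017]
scene 193 zmin 0.16513381509277392
[[ 0.5504  0.1134  0.175  27.    ]
 [ 0.5506  0.1136  0.1911 32.    ]
 [ 0.5497  0.1135  0.2049 29.    ]
 [ 0.5503  0.1135  0.2199 32.    ]
 [ 0.5504  0.1133  0.2349 34.    ]
 [ 0.5502  0.1134  0.2506 33.    ]]
crop 212 50
top 0 zmin Nonerod.py:17: RuntimeWarning: Mean of empty slice.
  v,u=np.argwhere(m).mean(0); v,u=int(v),int(u)
  ret = um.true_divide(
Traceback (most recent call last):
  File "rod.py", line 17, in <module>
    v,u=np.argwhere(m).mean(0); v,u=int(v),int(u)
                                    ~~~^^^
ValueError: cannot convert float NaN to integer
```

View pics/rod_scene_a.png

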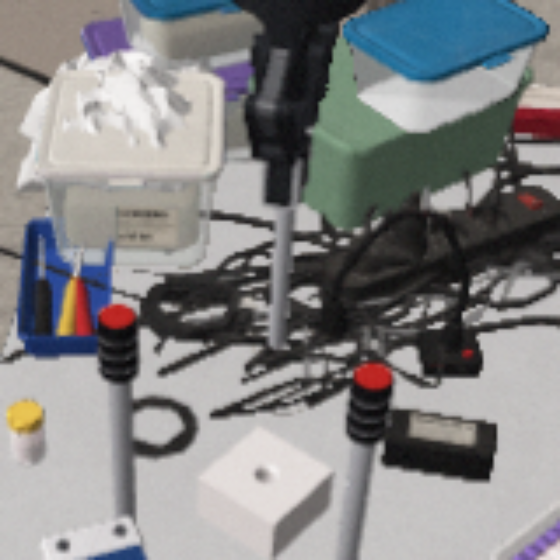

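The crop shows the rod held plumb: shank from (285,205) to (278,345), the same x, y at all heights, foot z about 0.164. The empty block is below at (265,475). Now I move over the press.

```bash
python3 -m crank '[{"delta_pos":[0.14,-0.9,0],"angular":[0,0,0]},{"delta_pos":[0.14,-0.9,0],"angular":[0,0,0]},{"delta_pos":[0.14,-0.9,0],"angular":[0,0,0]},{"delta_pos":[0.14,-0.9,0],"angular":[0,0,0]},{"delta_pos":[0.14,-0.9,0],"angular":[0,0,0]},{"delta_pos":[0.14,-0.9,0],"angular":[0,0,0]},{"delta_pos":[0.14,-0.9,0],"angular":[0,0,0]},{"delta_pos":[0.14,-0.89,0],"angular":[0,0,0]},{"delta_pos":[0,0,0],"angular":[0,0,0]},{"delta_pos":[0,0,0],"angular":[0,0,0]}]'
python3 go.py .4913 .3195 .455
sed -i 's/("scene","top")/("scene",)/' rod.py; python3 rod.py b
```

```text
clock: 10.4
eef_pos: [0.4911, 0.3198, 0.454]
orientation: [0.974, 0.225, -0.001, 0.0]
contact_force: [-0.5, -0.6, -0.6]
grip_width: 0.0188
gripper_force: 58.7
t 10.4 pos [0.4911 0.3198 0.454 ] z-axis [-0.0015 -0.0011 -1.    ] x [ 0.899  0.439 -0.002] F [-0.5 -0.6 -0.6] w 0.0188 gf 58.7
rows of 30mm: [ 0.001  0.014 -0.034]
scene 227 zmin 0.1628795819367962
[[ 0.4855  0.3222  0.173  29.    ]
 [ 0.4851  0.3217  0.1883 32.    ]
 [ 0.4859  0.3217  0.203  40.    ]
 [ 0.4856  0.3223  0.218  35.    ]
 [ 0.4853  0.3221  0.2328 36.    ]
 [ 0.4858  0.3221  0.2478 43.    ]]
crop 165 118
```

View pics/rod_scene_b.png

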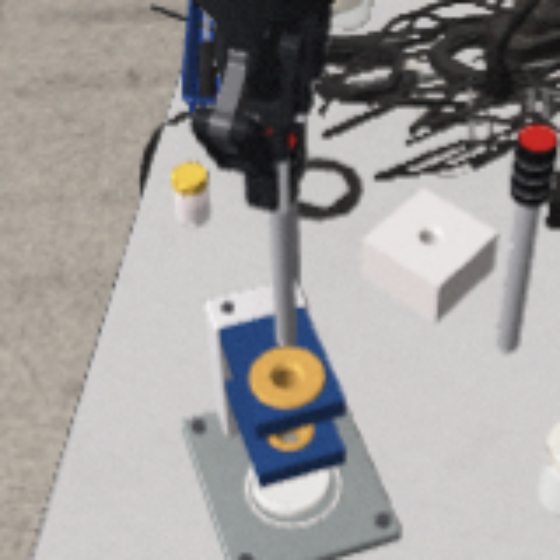

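The foot at crop (286,345) lines up with the bushing at (288,378), and the rod axis measures within 1 mm of the bushing axis. I descend with force checks.

```bash
python3 -m crank '[{"delta_pos":[0.02,0,0.5],"angular":[0,0,0]},{"delta_pos":[0,0,0.3],"angular":[0,0,0]},{"delta_pos":[0,0,0.2],"angular":[0,0,0]},{"delta_pos":[0,0,0.1],"angular":[0,0,0]},{"delta_pos":[0,0,0.1],"angular":[0,0,0]},{"delta_pos":[0,0,0.1],"angular":[0,0,0]},{"delta_pos":[0,0,0],"angular":[0,0,0]}]'
python3 -m crank '[{"delta_pos":[0,0,0.15],"angular":[0,0,0]},{"delta_pos":[0,0,0.15],"angular":[0,0,0]},{"delta_pos":[0,0,0],"angular":[0,0,0]}]'
python3 go.py .4913 .3195 .334
```

```text
clock: 11.15
eef_pos: [0.4919, 0.3198, 0.4159]
orientation: [0.974, 0.224, -0.0, 0.0]
contact_force: [-0.3, -0.1, -1.4]
grip_width: 0.0183
gripper_force: 58.7
clock: 11.45
eef_pos: [0.4918, 0.3198, 0.4064]
orientation: [0.974, 0.225, -0.0, 0.0]
contact_force: [0.6, -0.2, -0.4]
grip_width: 0.0186
gripper_force: 58.7
t 11.45 pos [0.4918 0.3198 0.4064] z-axis [-8.e-04 -5.e-04 -1.e+00] x [ 0.899  0.438 -0.001] F [ 0.6 -0.2 -0.4] w 0.0186 gf 58.7
rows of 30mm: [-1.600e-02  2.000e-03  2.413e+00]
```

```bash
python3 -m crank '[{"delta_pos":[0,0,0.3],"angular":[0,0,0]},{"delta_pos":[0,0,0.3],"angular":[0,0,0]},{"delta_pos":[0,0,0.3],"angular":[0,0,0]},{"delta_pos":[0,0,0.2],"angular":[0,0,0]},{"delta_pos":[0,0,0],"angular":[0,0,0]}]'
python3 -m crank '[{"delta_pos":[0,0,0.1],"angular":[0,0,0]},{"delta_pos":[0,0,0.15],"angular":[0,0,0]},{"delta_pos":[0,0,0.15],"angular":[0,0,0]},{"delta_pos":[0,0,0],"angular":[0,0,0]}]'
python3 go.py .4913 .3195 .334
```

```text
clock: 11.95
eef_pos: [0.4917, 0.3197, 0.3729]
orientation: [0.974, 0.224, -0.001, 0.0]
contact_force: [-0.6, -0.4, -1.2]
grip_width: 0.0182
gripper_force: 58.7
clock: 12.35
eef_pos: [0.4918, 0.3198, 0.3615]
orientation: [0.974, 0.224, -0.0, 0.0]
contact_force: [0.5, -0.6, -0.6]
grip_width: 0.0179
gripper_force: 58.7
t 12.35 pos [0.4918 0.3198 0.3615] z-axis [-7.e-04 -4.e-04 -1.e+00] x [ 0.899  0.437 -0.001] F [ 0.5 -0.6 -0.6] w 0.0179 gf 58.7
rows of 30mm: [-0.018  0.001  0.916]
```

The foot is at about 0.070, inside the lower bushing, with no side load. The remaining 27 mm follows.

```bash
python3 -m crank '[{"delta_pos":[0,0,0.2],"angular":[0,0,0]},{"delta_pos":[0,0,0.2],"angular":[0,0,0]},{"delta_pos":[0,0,0.2],"angular":[0,0,0]},{"delta_pos":[0,0,0.2],"angular":[0,0,0]},{"delta_pos":[0,0,0.1],"angular":[0,0,0]},{"delta_pos":[0,0,0],"angular":[0,0,0]},{"delta_pos":[0,0,0],"angular":[0,0,0]},{"delta_pos":[0,0,0],"angular":[0,0,0]}]'
python3 - <<'E'
from h import *
p,d=bot.snapshot("scene");cv2.imwrite("pics/fin.png",cv2.resize(p[160:290,190:320,::-1],None,fx=4.5,fy=4.5))
P=cloud("scene",d);H=cv2.cvtColor(p,cv2.COLOR_RGB2HSV);h,s,v=[H[...,i].astype(int) for i in range(3)]
m,st,c=blob((h>10)&(h<28)&(s>90)&(v>90),(246,226));print("brass z",np.median(P[m][:,2]))
E
```

```text
clock: 13.15
eef_pos: [0.4921, 0.3199, 0.3353]
orientation: [0.974, 0.224, 0.0, -0.0]
contact_force: [-0.3, 0.6, -1.1]
grip_width: 0.0183
gripper_force: 58.7
brass z 0.12842730082265386
```

View pics/fin.png

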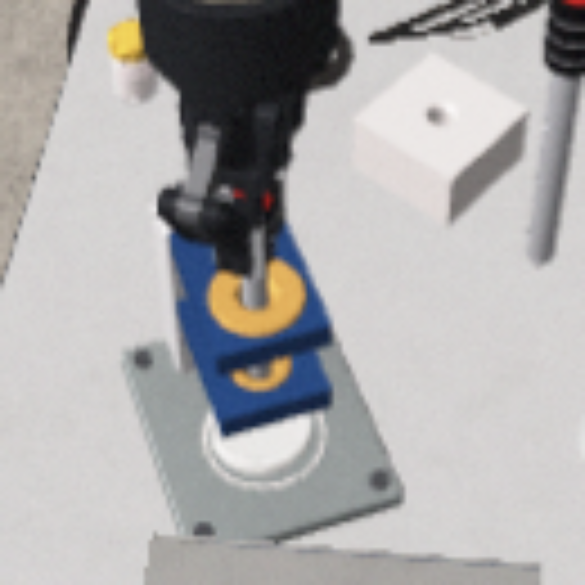

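The rod passes through the upper bushing at (257,298) and the lower one at (262,370). The foot is at about z = 0.044, the bushing is home and the dish is undisturbed at (265,445). Handing in.

```bash
python3 -c "
from cell import bot;print(bot.job_done())"
```

```text
the job is handed in; nothing more can be done
None
```

I pressed the upper bushing home (top at z = 0.129 m), threaded the rod through both bushings and handed the job in with it held upright and still, foot at about z = 0.044 m, the dish undisturbed; the hand-in returned no verdict, so I can't confirm it passed.

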